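# Make up a mounting kit and a sensor service kit

### The job

Make up two kits from the stock on the desk. On the packing board, lay the large plate flat and lengthwise, pushed up square against both corner fences, put the small plate lengthwise on top of it, squared against the same two fences, and stand the brass hose-barb fitting upright inside the low square frame. In the tray, lay the roll of thread tape flat in the larger compartment and the pale sensor cap, the same way up as it lies now, in the smaller one; leave the other two brass fittings where they stand.

Things in the scene. Friction and masses are not known exactly. Their poses are not given: they have to be found in the camera images.
- large_plate: The larger of two plain aluminium plates, 120 x 50 x 10 mm, with two 10 mm through holes on its long centre line 45 mm either side of the middle; loose, about 0.16 kg, lies flat on the desk. Origin: centre of its underside; x along the 120 mm length, y across the 50 mm width, z up. When squared up its origin is at x=35, y=5, z=5 mm in the board frame.
- small_plate: The smaller aluminium plate, 90 x 40 x 10 mm, with two 10 mm through holes 32 mm either side of the middle; loose, about 0.1 kg, lies flat on the desk. Origin: centre of its underside; x along the 90 mm length, y across the 40 mm width, z up. When squared up on the large plate its origin is at x=50, y=10, z=15 mm in the board frame.
- barb_fitting: Brass hose-barb fitting, standing upright: a hexagon 24 mm across flats (flats face +-x) and 27 mm across corners (along y) from z = 0 to 18 mm, above it a slender barbed stem 12 mm thick up to z = 41 mm; loose, 0.06 kg. Origin: centre of its underside, z up.
- sensor_cap: Pale grey-white sensor cap, a flat round disc 34 mm in diameter, 13 mm high overall (its side can be gripped from z = 0 to 10 mm); loose, 0.02 kg, lies flat. Origin: centre of its underside, z up.
- thread_tape: Roll of thread seal tape on a blue spool, a disc 54 mm in diameter and 15 mm high; loose, 0.03 kg, lies flat. Origin: centre of its underside, z up.
- packing_board: Fixed brown wooden board 215 (x) x 100 (y) x 5 mm. Origin: underside centre; x away from robot, y left. Far left corner: steel fences 10 mm thick, tops z=27; end fence inner face x=+95 (y -26..30), side fence inner face y=+30 (only x 73..95, so fingers can straddle plates nearer the robot). Near end: low square frame, centre x=-70 y=0, 60x60 inside, walls 4 mm, tops z=11.5, floor z=5.
- kit_tray: Fixed shallow grey plastic tray 197 (x) x 98 (y) mm, floor top at z=3, walls 4 mm thick, tops z=10. Origin: underside centre; x away from the robot, y left. A cross wall at x=+12.5 divides it: larger compartment nearer the robot, 105 x 90 mm inside, centre x=-42, y=0; smaller one beyond, 80 x 90 mm inside, centre x=+54.5, y=0.
- threaded_fitting: Brass fitting to be left alone, standing upright: a hexagon 27 x 31 mm in the middle with threads above and below, 36 mm high; loose. Origin: centre of its underside.
- grooved_fitting: Brass fitting to be left alone: a short round grooved coupling 28 mm in diameter, 20 mm high, with an open bore; loose. Origin: centre of its underside.
Things that resemble listed ones, but are neither listed nor needed, are in the scene too. Leave any red look-alike of the small_plate alone.

How it is judged (in metres and radians):
At the end, for the whole second after the job is handed in: Large plate flat on the board, small plate flat on it, both lengthwise, within 4 mm of both fences and 3 degrees of square; barb fitting upright inside the frame; tape flat on the floor of the larger compartment, cap on that of the smaller; all at rest, the other two fittings within 20 mm (x of large_plate in the frame of packing_board between 0.031 and 0.037 m and y of large_plate in the frame of packing_board between 0.001 and 0.007 m and z of large_plate in the frame of packing_board between 0.002 and 0.008 m and angle between the x axis of each of large_plate, small_plate and the x axis of packing_board, either way round below 0.06 rad and angle between each of large_plate, small_plate's own z axis and vertical below 0.06 rad and linear speed of each of large_plate, small_plate, barb_fitting, thread_tape, sensor_cap below 0.02 m/s and angular speed of each of large_plate, small_plate, barb_fitting, thread_tape, sensor_cap below 0.2 rad/s and x of small_plate in the frame of packing_board between 0.046 and 0.052 m and y of small_plate in the frame of packing_board between 0.006 and 0.012 m and z of small_plate in the frame of packing_board between 0.012 and 0.018 m and x of barb_fitting in the frame of packing_board between -0.09 and -0.05 m and y of barb_fitting in the frame of packing_board between -0.02 and 0.02 m and z of barb_fitting in the frame of packing_board between 0.002 and 0.008 m and angle between barb_fitting's own z axis and vertical below 0.12 rad and x of thread_tape in the frame of kit_tray between -0.071 and -0.013 m and y of thread_tape in the frame of kit_tray between -0.021 and 0.021 m and z of thread_tape in the frame of kit_tray between 0 and 0.006 m and angle between each of thread_tape, sensor_cap's own z axis and vertical below 0.1 rad and x of sensor_cap in the frame of kit_tray between 0.028 and 0.081 m and y of sensor_cap in the frame of kit_tray between -0.031 and 0.031 m and z of sensor_cap in the frame of kit_tray between 0 and 0.006 m); the robot touches nothing.
It fails at once if one of the other two brass fittings was moved from its place (more than 20 mm) (distance of any of threaded_fitting, grooved_fitting from where it was at the start of the episode above 0.02 m).
It also fails if it takes over 131 s, if anything falls off the work surface, if the arm or the gripper's body presses on something with over 40 N, if the wrist force passes 120 N, or if a joint passes its speed limit or range.

### The arm

A 6-joint arm with a two-finger parallel gripper is mounted at the origin on a cart in front of the work surface, level with it; the furniture and walls round the work are solid. World frame = base frame: x ahead of the robot, y to its left, z up, the work surface at z = 0. Lengths are in mm, angles in rad, forces in N, time in s.
With the tool pointing down it reaches from about 325 to 775 mm from the base axis. Payload 5.5 kg.
Tool frame: the origin (TCP) lies between the finger pads; the fingertips stand 17 mm ahead of it and the grasp point (between the pads) lies 2 mm behind it; z points along the fingers, y is the line along which they close (so a half turn about z gives the same grasp; the last joint's range is limited). The gripper opens to 85 mm and grips with 20 to 120 N. Pads are 22 mm wide; open, the fingers measure 114 mm over their backs; the gripper's body (76 mm by 85 mm) begins 54 mm behind the grasp point. The pads swing forward as they close: fully open they stand 13 mm farther back than shut.
Start: joints at [-1.205, 0.091, 1.231, -0, 1.82, -0.057], TCP at [246.191, -547.181, 248.275] pointing down, gripper open.
Joint ranges: [-2.87, 2.87], [-0.86, 2.18], [0.17, 2.46], [-1.51, 4.65], [0.06, 2.69], [-2.65, 2.65]. Speed limits (rad/s): [2.57, 2.57, 3.01, 3.14, 3.14, 3.14].

### API

Orientations are given as a unit quaternion [w, x, y, z].
In Python, from bench import ctrl gives the robot as it stands. Calls block until the motion is done:
- ctrl.goto(position, orientation): joint-space move of the TCP to a pose.
- ctrl.line_to(position, rotation=None, feed=150, contact_N=None): straight line of the TCP; rotation=None keeps the orientation; feed is the mean speed in mm/s. With contact_N (N) it stops when the force on the tool has changed by that much, and returns True; else False.
- ctrl.goto_joints(angles): joint-space move.
- ctrl.grip(opening): opening from 0.0 (shut) to 1.0 (fully open); the grip force is fixed at half the most; returns when the fingers have stopped.
- ctrl.dwell(seconds).
- ctrl.ik(position, orientation): joint angles nearest the present ones, or None.
- ctrl.grab_frame(name): name is "scene" or "top"; returns a dict with "frame" (400x640x3 uint8, blue, green, red), "z_map" (400x640 float32, mm along the optical axis (not along the pixel's ray), 0 where there is no reading), "fx", "fy", "cx", "cy" (pixels), "distortion" ([k1, k2, p1, p2, k3] as OpenCV has them; the pictures are not rectified), "T" (4x4, takes a point from camera to world coordinates). Camera axes: x right, y down, z forward; pixel columns grow to the right and rows downward; lengths in mm; the calibration is good to about 2 mm. A picture is of the moment at which its call begins.
A pose or a line that the arm cannot do raises ctrl.Unreachable and nothing moves.
- ctrl.hand_in(): hands the job in; it is judged then, once.
Readings, each from a call of its own:
- ctrl.get_time(): time.
- ctrl.get_q(): joint angles.
- ctrl.get_joint_vel(): joint speeds.
- ctrl.get_joint_torque(): joint torques, N m.
- ctrl.get_tcp_pos(): TCP position.
- ctrl.get_eef_rot(): TCP orientation.
- ctrl.get_contact_force(): force on the tool from outside, world axes, zero at the start.
- ctrl.get_wrist_torque(): the same for the moment, N m.
- ctrl.get_finger_gap(): opening from 0.0 (shut) to 1.0 (fully open).
- ctrl.get_grasp_force(): force on a finger pad.
Only numpy, scipy, OpenCV 4.12 (cv2) and the standard library are available. Lean on these libraries where they do the work, as an engineer would, in place of code of your own. Each camera call takes 0.05 s, during which the arm holds its last target. There are 200 camera calls.

## Working session

There is one attempt and no reset: what is moved stays moved. The work goes in short steps, each a Python script; the robot and the scene stay as the last script left them, time stands still between calls to the robot, and variables do not carry over. Pictures are saved under pics/ and viewed, at most 14 in all, crops included, and the job is handed in when it is done.

```bash
ls; mkdir -p pics; python3 - <<'E'
from bench import ctrl
import cv2,numpy as np,pickle
for n in("scene","top"):
    f=ctrl.grab_frame(n);pickle.dump(f,open(n+".pkl","wb"));cv2.imwrite(f"pics/{n}0.png",f["frame"])
    print(n,f["fx"],f["fy"],f["cx"],f["cy"],f["distortion"],np.round(f["T"],3).tolist())
print(ctrl.get_eef_rot(),ctrl.get_time())
E
```

```text
pics
scene 478.85631176395594 478.85631176395594 319.29502157799044 199.4737446236602 [-0.03486079  0.          0.          0.          0.        ] [[0.613, -0.338, 0.714, -601.483], [-0.79, -0.271, 0.55, -981.171], [0.008, -0.901, -0.433, 754.435], [0.0, 0.0, 0.0, 1.0]]
top 463.9937384807297 463.9937384807297 327.1924360459546 199.70162313617203 [-0.06142608  0.          0.          0.          0.        ] [[-0.011, -0.986, 0.168, 241.381], [-1.0, 0.011, 0.001, -77.695], [-0.003, -0.168, -0.986, 1718.288], [0.0, 0.0, 0.0, 1.0]]
[-8.78343031e-04  9.77735663e-01  2.09838466e-01 -1.41417363e-04] 0.1
```

View pics/scene0.png

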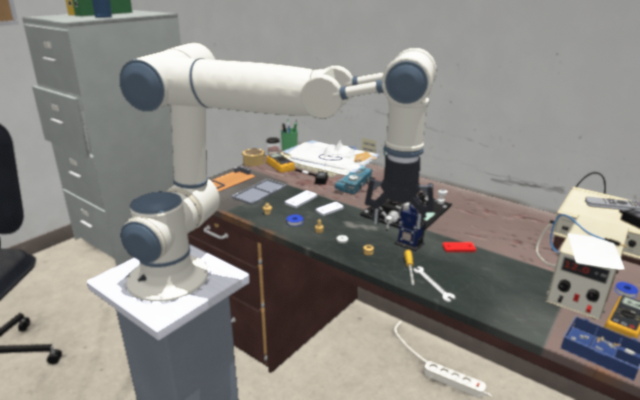

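View pics/top0.png

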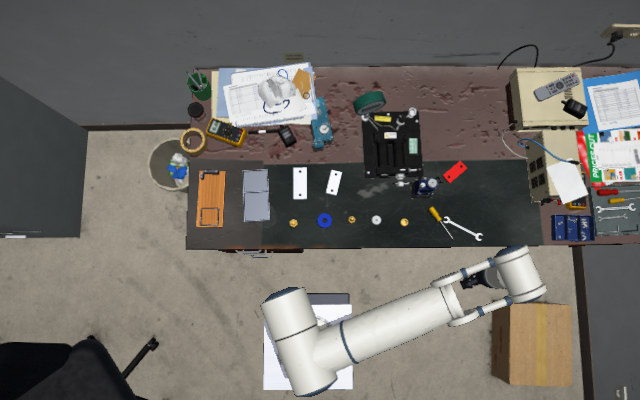

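Top view: board at (210,198), tray (256,195), white plates at (300,183) and (334,182), a red look-alike (456,172), a brass row at (293,223), (351,219) and (404,222), the blue tape (325,220) and the pale cap (377,219). I'll enlarge to tell the three brass parts apart.

```bash
python3 - <<'E'
import cv2,pickle,numpy as np
t=pickle.load(open("top.pkl","rb"))["frame"];s=pickle.load(open("scene.pkl","rb"))["frame"]
a=cv2.resize(t[160:250,185:425],(800,300),interpolation=cv2.INTER_CUBIC)
b=cv2.resize(s[165:265,205:405],(600,300),interpolation=cv2.INTER_CUBIC)
o=np.zeros((600,800,3),np.uint8);o[:300]=a;o[300:,:600]=b;cv2.imwrite("pics/crop0.png",o)
E
```

```text
(no output)
```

View pics/crop0.png

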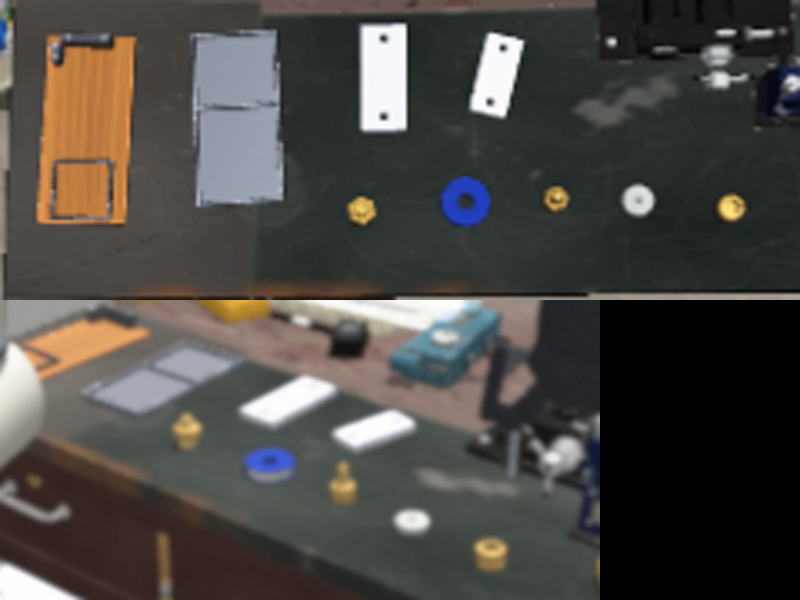

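Three brass parts: top (293,223) has a wide hexagon with threads above and below, so it is the threaded fitting. Top (404,222) is short, round and open, so it is the grooved one. Top (351,219), scene (319,226), has a slender tall stem on a hexagon, so it is the **barb fitting**, which the crop confirms. The plates are white, the larger at top (300,183) and the smaller at (334,182). Red (456,172) is the decoy.

```bash
cat > vis.py <<'E'
import cv2,numpy as np
def cast(f,uv,z):
    K=np.array([[f["fx"],0,f["cx"]],[0,f["fy"],f["cy"]],[0,0,1]])
    n=cv2.undistortPoints(np.float64(uv).reshape(-1,1,2),K,np.float64(f["distortion"])).reshape(-1,2)
    d=np.c_[n,np.ones(len(n))]@f["T"][:3,:3].T; o=f["T"][:3,3]
    return (o+d*((z-o[2])/d[:,2])[:,None])[:,:2]
def comps(mask,box,amin):
    m=np.zeros_like(mask);x0,y0,x1,y1=box;m[y0:y1,x0:x1]=mask[y0:y1,x0:x1]
    c,_=cv2.findContours(m,cv2.RETR_EXTERNAL,cv2.CHAIN_APPROX_NONE)
    return [k for k in c if cv2.contourArea(k)>=amin]
def masks(f):
    h=cv2.cvtColor(f["frame"],cv2.COLOR_BGR2HSV);r=lambda a,b:cv2.inRange(h,a,b)
    return dict(white=r((0,0,165),(180,50,255)),blue=r((105,140,80),(125,255,255)),brass=r((15,90,90),(32,255,255)),
      orange=r((5,100,90),(18,255,255)),grey=r((105,15,105),(130,90,190)))
def rect(f,c,z):
    # polygon in world plane -> centre, size, long-axis yaw (deg)
    (cx,cy),(w,h),a=cv2.minAreaRect(cast(f,c.reshape(-1,2),z).astype(np.float32))
    if w<h:w,h,a=h,w,a+90
    return np.round([cx,cy,w,h,(a+90)%180-90],1)
E
python3 - <<'E'
import pickle,cv2,numpy as np
from vis import *
Z=dict(white=10,blue=15,brass=10,orange=5,grey=6)
for n,b in(("top",(187,160,425,248)),("scene",(205,165,405,265))):
    f=pickle.load(open(n+".pkl","rb"));M=masks(f)
    for k,m in M.items():
        for c in comps(m,b,20): 
            mo=cv2.moments(c);u=[mo["m10"]/mo["m00"],mo["m01"]/mo["m00"]]
            print(n,k,np.round(u,1),cv2.contourArea(c),"rect",rect(f,c,Z[k]),"cen",cast(f,[u],Z[k]).round(1)[0])
E
```

```text
top white [376.2 219.5] 46.0 rect [ 455.9 -256.4   29.8   26.2   89.3] cen [ 455.9 -256.9]
top white [256.3 206.5] 559.5 rect [510.2 189.4 103.7  94.9   3.2] cen [509.7 188.9]
top white [255.6 181.6] 357.0 rect [605.  196.   95.6  77.6 -84.2] cen [604.8 193. ]
top white [333.5 182. ] 236.0 rect [ 600.3 -100.7   91.2   42.   -14.4] cen [ 599.7 -100.4]
top white [299.5 182.8] 394.5 rect [ 5.995e+02  2.740e+01  1.192e+02  4.920e+01 -2.000e-01] cen [598.   27.1]
top blue [324.1 220.1] 160.5 rect [455.7 -63.5  52.1  51.8  -0.6] cen [455.3 -64. ]
top brass [293.  222.7] 45.0 rect [448.2  51.6  29.1  28.8  44.8] cen [447.4  51.5]
top brass [403.8 221.7] 41.5 rect [ 446.3 -359.2   28.6   26.7   43.5] cen [ 446.4 -359.4]
top brass [351.4 219. ] 31.0 rect [ 458.9 -165.5   23.8   23.6  -45.7] cen [ 458.7 -165.1]
top brass [200.1 189.4] 20.0 rect [584.9 397.5  65.6  19.    2.1] cen [577.5 402.5]
top orange [210.6 200.1] 1337.5 rect [544.1 363.5 216.9 101.7  -1.5] cen [536.7 362.7]
top grey [255.9 195.3] 1205.5 rect [555.9 192.4 196.4  97.5   2.9] cen [553.1 191.7]
scene white [213.2 260. ] 148.5
[... 1218 characters left out ...]
5]
scene brass [267.1 208. ] 58.0 rect [460.6  63.8  78.1  27.7  43. ] cen [460.   62.9]
scene brass [240.8 178.5] 24.5 rect [584.5 317.3  75.3  42.5  24.5] cen [584.7 322.9]
scene brass [226.7 176.7] 49.0 rect [561.9 380.4  81.   42.1  -6.2] cen [562.3 379.8]
scene brass [283.8 167.8] 122.5 rect [765.6 266.1 106.6  77.5 -51.2] cen [774.8 265.1]
scene orange [259.1 250.9] 40.0 rect [ 248.  -105.1   89.6   10.3   46.7] cen [ 247.2 -105.8]
scene orange [231.2 179.4] 388.5 rect [557.6 359.2 191.1 111.7  -0. ] cen [562.3 353.9]
scene grey [295.3 223.3] 35.5 rect [444.7 -73.9  56.5  34.4 -51.4] cen [442.1 -80.2]
scene grey [258.6 191.2] 535.0 rect [554.3 192.5 196.5 105.8   3.7] cen [548.3 189.8]
```

```bash
cat > arm.py <<'E'
from bench import ctrl
import numpy as np
B=np.array([544.1,363.5]);BY=-1.5   # packing board centre, yaw deg
T=np.array([555.5,192.4]);TY=3.0     # tray
def fr(o,yaw,x,y):
    a=np.radians(yaw);return o+[x*np.cos(a)-y*np.sin(a),x*np.sin(a)+y*np.cos(a)]
def quat(yaw):
    a=np.radians(yaw)/2;return [0,np.cos(a),np.sin(a),0]
def tool(xy,z,yaw):
    """quaternion for tool x along yaw (closing line across it), half turn chosen for least wrist turn"""
    c=[]
    for y in(yaw,yaw+180):
        q=ctrl.ik([*xy,z],quat(y))
        if q is not None:c.append((abs(q[5]),y))
    return quat(min(c)[1])
def over(xy,z,yaw): ctrl.goto([*xy,z],tool(xy,z,yaw))
def down(zmin,N=5,feed=30):
    p=ctrl.get_tcp_pos();hit=ctrl.line_to([p[0],p[1],zmin],feed=feed,contact_N=N)
    return hit,round(float(ctrl.get_tcp_pos()[2]),1)
def rel(dx,dy,dz,feed=100,N=None):
    return ctrl.line_to(list(np.array(ctrl.get_tcp_pos())+[dx,dy,dz]),feed=feed,contact_N=N)
def pick(xy,yaw,gap,z0,lift,up=80):
    """descend preshaped to touch the desk, raise by lift, close, lift"""
    over(xy,z0+25,yaw);ctrl.grip(gap/85)
    h=down(8);rel(0,0,lift,40);ctrl.grip(0)
    print("touch",h,"gap",round(ctrl.get_finger_gap()*85,1),"F",round(float(np.max(ctrl.get_grasp_force())),1),"z",round(ctrl.get_tcp_pos()[2],1))
    rel(0,0,up);print("held gap",round(ctrl.get_finger_gap()*85,1),"t",round(ctrl.get_time(),1))
E
python3 - <<'E'
from arm import *
ctrl.line_to([400,-200,250],feed=300)
pick([599.5,26],0,62,22,3)
E
```

```text
touch (True, 11.4) gap 47.8 F 64.3 z 14.6
held gap 47.7 t 5.8
```

```bash
cat >> arm.py <<'E'
def square(x,y,z,up):
    """lower held plate short of both fences, push to end fence then side fence, release"""
    p=fr(B,BY,x-6,y-5);over(p,z+40,BY);d=down(z-6);rel(0,0,0.7,20)
    a=np.radians(BY);e=np.array([np.cos(a),np.sin(a),0]);s=np.array([-np.sin(a),np.cos(a),0])
    h1=rel(*(14*e),feed=25,N=8);p1=ctrl.get_tcp_pos();rel(*(-0.5*e),feed=20)
    h2=rel(*(14*s),feed=25,N=8);p2=ctrl.get_tcp_pos()
    print("floor",d,"end",h1,"side",h2)
    R=lambda p:np.round([(np.array(p)[:2]-B)@e[:2],(np.array(p)[:2]-B)@s[:2]],1)
    print("at end",R(p1),"at side",R(p2),"force",np.round(ctrl.get_contact_force(),1))
E
python3 - <<'E'
from arm import *
square(35,5,19.6,0)
print(ctrl.get_time())
import cv2
f=ctrl.grab_frame("top");cv2.imwrite("pics/a1.png",cv2.resize(f["frame"][150:250,180:320],(700,500),interpolation=cv2.INTER_CUBIC))
E
```

```text
floor (True, 19.6) end True side True
at end [33.1 -0.4] at side [32.9  4.7] force [-0.8 -2.8  4.1]
10.4333
```

View pics/a1.png

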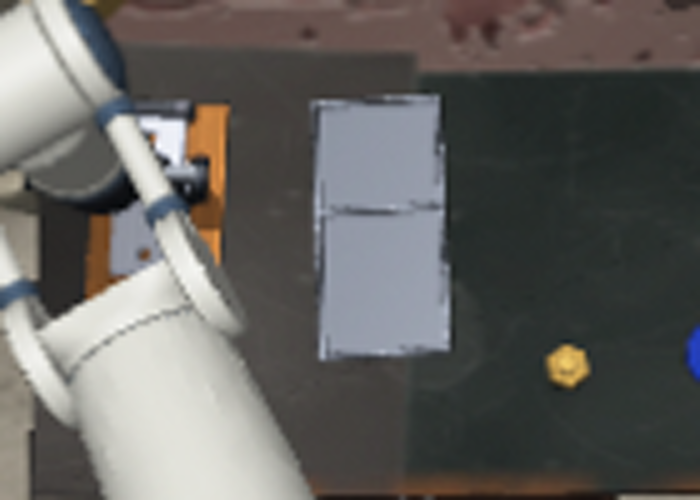

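The plate sits in the fence corner (crop around (150,190)), and both fence contacts agree with the nominal position. I'll release it and fetch the small plate.

```bash
python3 - <<'E'
from arm import *
ctrl.grip(64/85);rel(0,0,90)
pick([599.8,-101.4],-14.6,54,22,4)
import cv2
f=ctrl.grab_frame("top");cv2.imwrite("pics/a2.png",cv2.resize(f["frame"][150:250,180:320],(700,500),interpolation=cv2.INTER_CUBIC))
from vis import *
for c in comps(masks(f)["white"],(187,160,225,235),60):print(rect(f,c,15))
E
```

```text
touch (True, 13.2) gap 37.7 F 60.9 z 17.3
held gap 38.1 t 16.4
[579.6 367.8 119.   51.   -1.3]
```

View pics/a2.png

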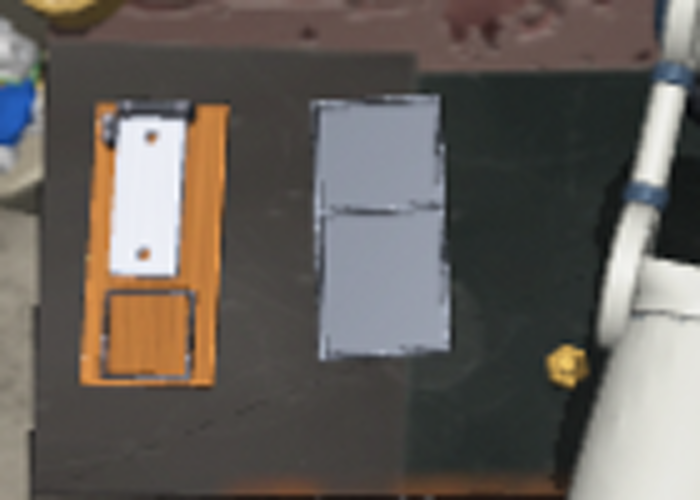

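The large plate is squared at the fences (crop (147,195)). Vision puts it at board (35.4, 5.2), with yaw matching the board. Small plate next.

```bash
python3 - <<'E'
from arm import *
square(50,10,32.3,0)
ctrl.grip(52/85);rel(0,0,80)
# barb: stem, hover so the tips stop just above the hexagon
xy=[459,-165];over(xy,62,0);ctrl.grip(34/85);print(ctrl.get_time())
import cv2
f=ctrl.grab_frame("top");a=cv2.resize(f["frame"][160:240,185:235],(375,600),interpolation=cv2.INTER_CUBIC)
g=ctrl.grab_frame("scene");b=cv2.resize(g["frame"][170:260,280:345],(425,588),interpolation=cv2.INTER_CUBIC)
o=np.zeros((600,800,3),np.uint8);o[:,:375]=a;o[:588,375:]=b;cv2.imwrite("pics/a3.png",o)
from vis import *
for c in comps(masks(f)["white"],(187,160,225,235),60):print(rect(f,c,15),rect(f,c,25))
E
```

```text
floor (True, 32.3) end True side True
at end [49.6  3.9] at side [49.3  9.5] force [-1.  -2.3  4.3]
24.125
[579.8 368.5 118.7  53.7  -0.6] [577.8 365.9 118.   53.4  -0.6]
```

View pics/a3.png

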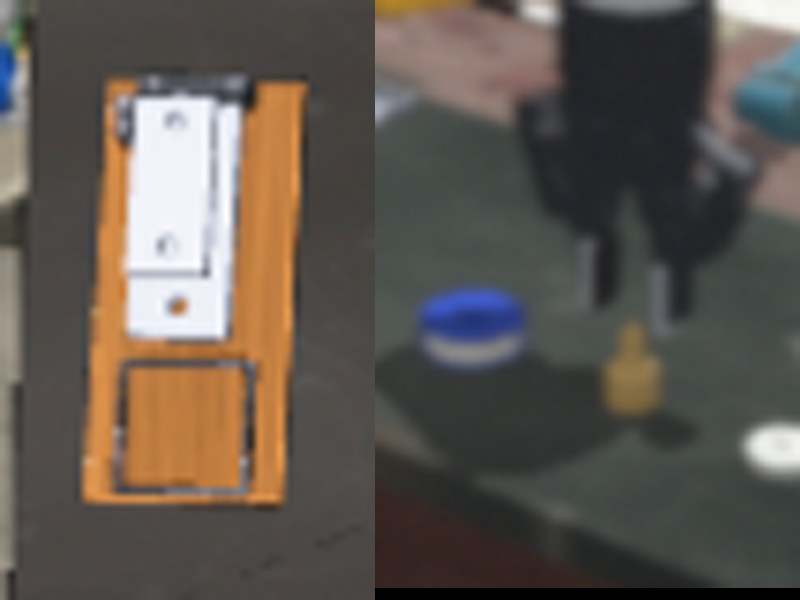

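Both plates are square in the corner (left panel, (170,190)). In the right panel the fingers straddle the stem (632,345). Grasping the stem and placing it.

```bash
python3 - <<'E'
from arm import *
print(down(38,N=6));ctrl.grip(0);print("gap",ctrl.get_finger_gap()*85,ctrl.get_grasp_force())
rel(0,0,70)
p=fr(B,BY,-70,0);over(p,85,BY);print(ctrl.get_finger_gap()*85)
print(down(38,N=4));ctrl.grip(36/85);rel(0,0,70)
pick([456,-64.2],90,66,24,3)
import cv2
f=ctrl.grab_frame("top");a=cv2.resize(f["frame"][160:250,185:365],(800,400),interpolation=cv2.INTER_CUBIC);cv2.imwrite("pics/a4.png",a)
E
```

```text
(False, 38.2)
gap 9.27035000634352 58.54004362336127
9.156337619336943
(True, 43.4)
touch (True, 10.3) gap 50.8 F 64.9 z 14.0
held gap 50.6 t 35.4
```

View pics/a4.png

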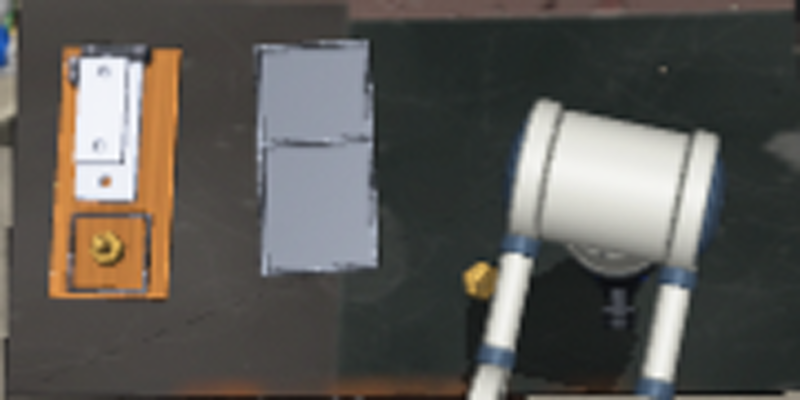

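The barb stands upright in the frame (crop (107,247)) and the tape is held. Next: place the tape, then pick and place the cap.

```bash
python3 - <<'E'
from arm import *
over(fr(T,TY,-42,0),60,TY+90);print(down(10,N=4));ctrl.grip(64/85);rel(0,0,70)
pick([455.2,-257.4],0,48,24,2.5)
over(fr(T,TY,54.5,0),60,TY);print(down(10,N=4));ctrl.grip(46/85);rel(0,0,90)
ctrl.line_to([420,-100,200],feed=250)
ctrl.grip(1);print(ctrl.get_time())
import cv2
f=ctrl.grab_frame("top");a=cv2.resize(f["frame"][160:250,185:425],(800,300),interpolation=cv2.INTER_CUBIC)
g=ctrl.grab_frame("scene");b=cv2.resize(g["frame"][165:265,205:405],(600,300),interpolation=cv2.INTER_CUBIC)
o=np.zeros((600,800,3),np.uint8);o[:300]=a;o[300:,:600]=b;cv2.imwrite("pics/a5.png",o)
E
```

```text
(True, 17.0)
touch (True, 14.3) gap 29.9 F 59.5 z 17.0
held gap 30.1 t 43.4
(True, 20.0)
50.0583
```

View pics/a5.png

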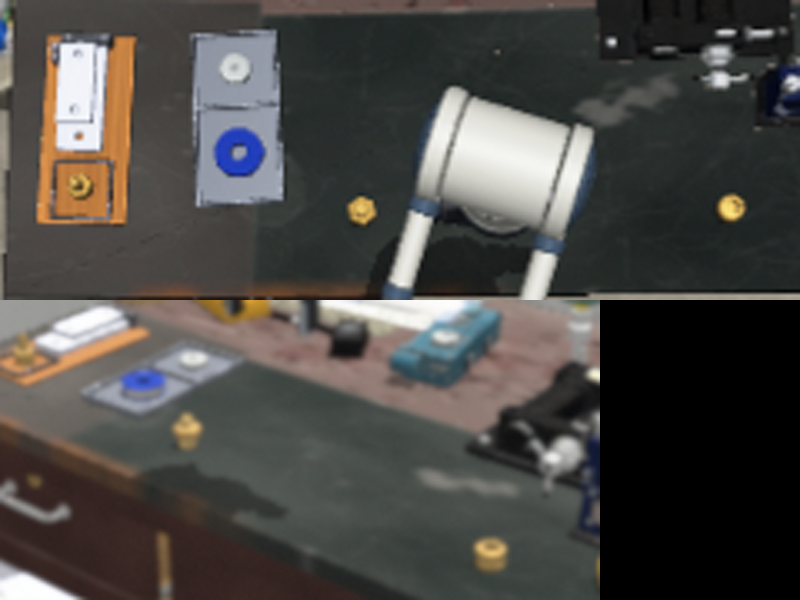

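Everything is in place: plates in the corner (80,95), barb in the frame (80,186), tape (238,152), cap (235,68). The other two fittings, at (362,210) and (731,207), have not moved.

```bash
python3 -c "
from bench import ctrl
print(ctrl.hand_in())"
```

```text
the job is handed in; nothing more can be done
None
```

Both kits are made up and the job was handed in about 50 s into the 131 s limit. The hand-in returned no verdict, but the last pictures show every part in place and the other two fittings where they started.

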